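# Clamp a lino block in the carving board

## Task

Get the lino block ready for carving: with the fingertips, slide it across the carving board fully home into the corner, flat against both fences. Then push the toggle clamp's handle over and down until it snaps past its dead point into lock, so that the rubber foot holds the block there. Push only: do not pick the block up, and leave the other things on the bench where they are.

Things in the scene. Friction and masses are not known exactly. Their poses are not given: they have to be found in the camera images.
- fence_corner (a point): Inner corner of the two fences, on the board's top face. Axes: z up, x square into the far fence, y square into the left fence (robot's view, yaw 0: x away, y left). Fences: wooden strips 22 mm wide, 14 mm high; far one: inner face at x = 0, from y = -208 to +22 mm; left one: inner face at y = 0, from x = -178 to 0 mm. The board (see board) is fixed.
- board: Carving board, a fixed plywood sheet 230 (x) x 360 (y) x 18 mm thick on the bench, turned up to 20 degrees; origin under its centre, which lies 85 mm in -x and 40 mm in -y from the fence corner. Axes as the fence corner's.
- block_corner (a point): Far left lower corner of the lino block, with the block's axes; it belongs in the fence corner. The block: plywood with a grey lino face, 120 (x) x 110 (y) x 22 mm, 0.18 to 0.37 kg, loose and flat on the board, reaching from here to x = -120, y = -110 mm. It starts 10 to 65 mm short of both fences, up to 10 degrees askew. Home, this point lies on the fence corner and the axes agree.
- handle_pivot (a point): Cross pin about which the handle of the steel toggle clamp turns, along the fence corner's x axis, 22 mm above the board's top face, 81 mm behind the left fence's inner face (y = +81 mm). Axes as the fence corner's. The clamp is fixed there, 50 to 95 mm in -x from the fence corner; its base plate is 52 (x) x 70 (y) mm.
- handle_grip (a point): On the axis of the handle's straight black rubber grip (22 mm thick), moving with it. Locked: 120 mm from the pivot in +y (away from the block) and 26 mm above it; the grip runs from 45 to 158 mm. Otherwise turn that offset about the pivot's x axis by (1.25 - joint value) rad, upwards: at 0 it is 122 mm above the pivot and 13 mm behind it (+y).
- handle (a joint): Handle angle, rad. 0 = open, the grip 72 degrees above level, as it starts. Grows as it is pushed over, away from the block (+y), and down; 1.25 = locked at its stop, grip level. Friction, about 1 N at the grip. The foot meets the block at about 0.95; the push then rises to about 3 N; dead point 1.15, then it jumps to 1.25 by itself and stays. Let go before that, it springs back a little.
- foot: Sprung round rubber foot of the clamp, 21 mm across; origin at the centre of its underside. It hangs on the arm (24 mm wide, 80 mm long) that turns on a pin 30 mm above the handle pivot and 30 mm nearer the block. Open, the arm stands up, its end 105 to 115 mm above the handle pivot and 45 to 65 mm nearer the block. Locked, the foot is 29 mm in from the left fence and presses about 14 N.
- gouge: Bystander: carving tool with a wooden handle, 170 mm long, lying to the right of the board; origin under its middle.
- offcut: Bystander: small lino offcut, 75 x 50 x 22 mm, beyond the board; origin under its centre.
- ink_tin: Bystander: low ink tin, 72 mm across, 48 mm high, beyond the far fence; origin under its centre.
- glass_jar: Bystander: glass jar with a lid, 68 mm across, 85 mm high, beyond the board's left part; origin under its centre.
- brayer: Bystander: ink roller (brayer) with a wooden handle, 170 mm long, 45 mm high, left of the board; origin under its roller.
- spoon: Bystander: wooden burnishing spoon, 190 mm long, to the right of the board beyond the gouge; origin under its middle.
- pencil: Bystander: flat carpenter's pencil, 185 x 14 x 8 mm, lying on the board behind the clamp, near the board's left edge; origin under its middle.
There are look-alikes about, which are no part of the job. Leave any blue or yellow look-alike of the part that bears block_corner alone.

How it is judged:
On the way, in this order (a step that is already met when the one before it is completed fails the run):
1. the block lies home in the corner, against both fences (horizontal distance between block_corner and fence_corner below 0.005 m and angle between the x axis of block_corner and the x axis of fence_corner, either way round below 0.03 rad and height (world z) of block_corner below 0.022 m), for 0.2 s.
2. the clamp handle is past its dead point and locked, the foot pressing on the block (value of joint handle above 1.2 rad and contact force between foot and block above 5 N), for 0.2 s.
At the end, for the whole second after the job is handed in: The block's corner is within 5 mm of the fence corner, its sides within 0.03 rad of the fences, flat on the board; the handle is locked (joint above 1.2 of 1.25) and the foot presses on the block with more than 5 N; all at rest (all of step 1 and all of step 2 and linear speed of foot below 0.01 m/s); the robot touches nothing.
It fails at once if the block is lifted or tipped up (height (world z) of block_corner above 0.03 m or angle between block_corner's own z axis and vertical above 0.12 rad).
It fails at once if a bystander is pushed away by more than 30 mm (distance of any of gouge, offcut, ink_tin, glass_jar, pencil, brayer, spoon from where it was at the start of the episode above 0.03 m).
It also fails if it takes over 58 s, if anything falls off the work surface, if the arm or the gripper's body presses on something with over 40 N, if the wrist force passes 120 N, or if a joint passes its speed limit or range.

## Robot

A 6-joint arm with a two-finger parallel gripper is mounted at the origin on the work surface. World frame = base frame: x ahead of the robot, y to its left, z up, the work surface at z = 0. Lengths are in m, angles in rad, forces in N, time in s.
With the tool pointing down it reaches from about 0.4 to 0.825 m from the base axis. Payload 7 kg.
Tool frame: the origin (TCP) lies at the centre of the arm's flange, where the gripper is bolted on; the fingertips stand 178 mm ahead of it and the grasp point (between the pads) lies ahead of it (tcp_to_grasp is the z of the grasp point in the tool frame, in m); z points along the fingers, x is the direction in which the jaws open and shut, and the axes are right-handed (so a half turn about z gives the same grasp; the last joint's range is limited). The gripper opens to 88 mm and grips with 3 to 60 N. Pads are 19 mm wide; open, the fingers measure 130 mm over their backs; the gripper's body (78 mm by 193 mm) begins 47 mm behind the grasp point.
Start: joints at [-0.94, 0.359, 0.012, 0, -1.224, -0.288], TCP at [0.227, -0.636, 0.405] pointing down, gripper open.
Joint ranges: [-3.07, 3.07], [-1.43, 2.12], [-1.02, 1.25], [-3.03, 1.67], [-3.05, -0], [-3.03, 3.03]. Speed limits (rad/s): [2.39, 2.39, 3.01, 3.14, 3.14, 3.14].

## Interface

Orientations are given as [roll, pitch, yaw] about the fixed x, y, z axes, in that order (R = Rz(yaw) Ry(pitch) Rx(roll)).
In Python, from station import get_state, grab_frame, job_done, tcp_to_grasp gives the robot as it stands.
- The arm moves only by the tool drive_tool, never from a script. Its argument "moves" is a list of rows, each a list of 7 numbers: the shift along the tool's x, y, z in mm, then the turn, a rotation vector about the tool's x, y, z in degrees, then the closure, from -1 (fully open) to 1 (shut), so that 0 is half open. In form: [[dx, dy, dz, ax, ay, az, claw], ...]. A call has 1 to 12 rows; each row is the pose to reach, as a shift and turn from the pose commanded when the call began, along the tool's axes at that moment; what a row does not reach only later rows make up. A row lasts 1/8 s, in which the tool goes at most 62.5 mm and 10.7 degrees, less where a joint would pass 70% of its speed; a pose out of reach is approached as far as the arm can. A call with a gripper value outside its range is refused whole. The fingers move at their own pace and stop on an object; "grip_force" is the grip in N (left out, the last holds). Time passes only in rows, so rows that repeat a pose let the fingers close. It gives the time, the measured TCP pose, the force and the opening at its end, in the units of the state.
- get_state(): the state, without advancing time (a new reading comes with each control period).
- grab_frame(name): name is "scene" or "top"; returns a dict with "img" (480x640x3 uint8, red, green, blue), "range_z" (480x640 float32, m along the optical axis (not along the pixel's ray), 0 where there is no reading), "fovy" (degrees; the focal length in pixels is half the picture's height over the tangent of half this angle, whatever the lens; pixels are square), "cx", "cy" (the principal point, pixels), "rvec" (rotation vector, rad) and "tvec" (3), from world to camera coordinates, as OpenCV has them. Camera axes: x right, y down, z forward; pixel columns grow to the right and rows downward; lengths in m; the calibration is good to about 2 mm. A picture is of the moment at which its call begins.
- job_done(): hands the job in, once; it reports no verdict.
The state is a dict: "t": time; "q": joint angles; "qd": joint speeds; "joint_efforts": joint torques, N m; "eef_pos": TCP position; "ee_rot": TCP orientation; "force": force on the tool from outside, world axes, zero at the start; "moment": the same for the moment, N m; "width": finger opening in m.
Only numpy, scipy, OpenCV 4.12 (cv2) and the standard library are available. Lean on these libraries where they do the work, as an engineer would, in place of code of your own. Each camera call takes 0.05 s, during which the arm holds its last target. There are 200 camera calls.

## Working session

There is one attempt and no reset: what is moved stays moved. The work goes in short steps, Python scripts to look and compute and a tool call to move; the robot and the scene stay as the last step left them, time stands still between calls to the robot, and variables do not carry over. Pictures are saved under pics/ and viewed, about 8 in all and at most 12, crops included, and the job is handed in when it is done.

Besides the shell and the picture viewer there is one more tool, called by a JSON object that holds its "op" and its "data". drive_tool: Moves the arm, as the interface text tells. Its arguments: {"type":"object","properties":{"moves":{"type":"array"},"grip_force":{"type":"number"}},"required":["moves"]}

```bash
mkdir -p pics; cat > h.py <<'E'
import numpy as np, cv2
from station import *
from scipy.spatial.transform import Rotation as Rn
def grab(n):
    f=grab_frame(n); f['f']=240/np.tan(np.radians(f['fovy'])/2)
    f['R']=Rn.from_rotvec(np.ravel(f['rvec'])).as_matrix(); f['t']=np.ravel(f['tvec']); return f
def cloud(f):
    v,u=np.mgrid[0:480,0:640]; z=f['range_z']
    p=np.stack([(u-f['cx'])/f['f']*z,(v-f['cy'])/f['f']*z,z],-1)
    return (p-f['t'])@f['R']
def onplane(f,u,v,h):
    d=f['R'].T@np.array([(u-f['cx'])/f['f'],(v-f['cy'])/f['f'],1]); c=-f['R'].T@f['t']
    return c+d*(h-c[2])/d[2]
def proj(f,P):
    p=np.atleast_2d(P)@f['R'].T+f['t']; return p[:,:2]/p[:,2:]*f['f']+[f['cx'],f['cy']]
E
python3 - <<'E'
from h import *
print(get_state(),tcp_to_grasp)
for n in('top','scene'):
    f=grab(n); cv2.imwrite(f'pics/{n}0.png',f['img'][:,:,::-1]); print(n,f['fovy'],f['cx'],f['cy'],-f['R'].T@f['t'],f['R'])
    np.save(f'{n}0.npy',cloud(f))
E
```

```text
{'t': 0.0, 'q': array([-9.39900425e-01,  3.59405734e-01,  1.10323340e-02, -3.46903099e-04,
       -1.22410941e+00, -2.88070554e-01]), 'qd': array([ 1.55685551e-03, -2.05085784e-05, -1.04938159e-03,  6.86029187e-04,
       -9.59700363e-04, -1.27851772e-03]), 'joint_efforts': array([ 1.08488846e-04, -5.82706475e+01,  2.93060589e+01,  6.99741259e+00,
        6.76023628e-03, -2.32443081e-04]), 'eef_pos': array([ 0.22681024, -0.63553812,  0.40369929]), 'ee_rot': array([-3.14142614e+00, -1.70964312e-03,  1.91350339e+00]), 'force': array([ 0.29165347,  0.1532381 , -0.5816278 ]), 'moment': array([0.0068008 , 0.02286749, 0.0164791 ]), 'width': 0.08791279002011049} 0.1593
top 47.38895537081542 317.7317681396514 238.53311402371983 [ 0.52802483 -0.03786488  1.24456413] [[ 0.02409205 -0.99970444 -0.00325589]
 [-0.99924231 -0.02398108 -0.03065486]
 [ 0.03056772  0.00399196 -0.99952473]]
scene 54.46048782420453 315.4597952019117 243.69978168730847 [1.05629765 0.16936638 0.97797036] [[-0.38092189  0.92455792  0.00954836]
 [ 0.78765962  0.32989309 -0.5203488 ]
 [-0.48424254 -0.19069139 -0.85390044]]
```

View pics/top0.png

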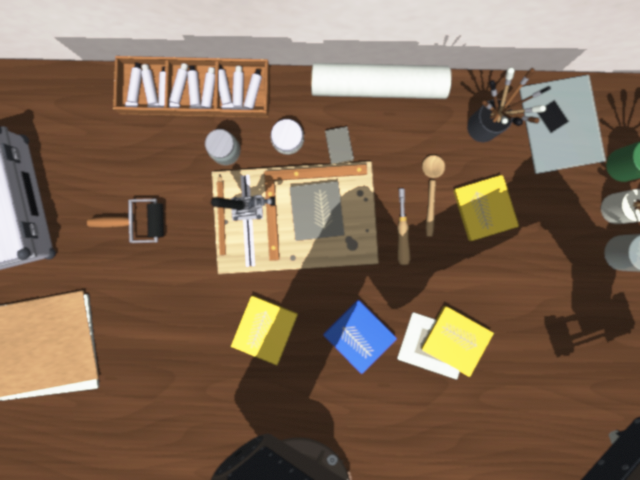

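View pics/scene0.png

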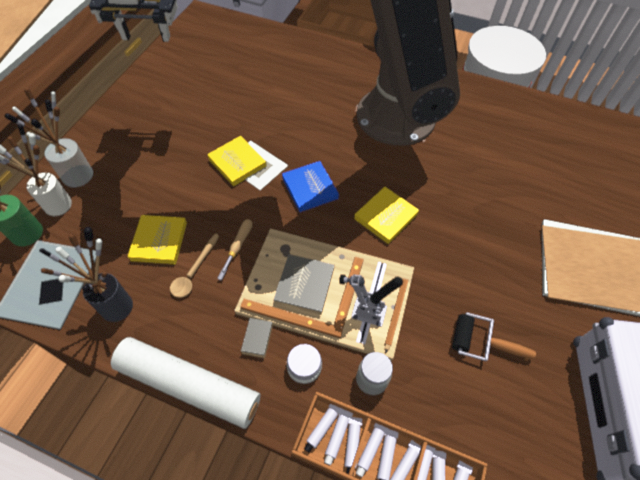

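The top view shows the board at about (212–378, 160–272), with the fence corner near (278,180) and the grey block at (292–343, 181–240). The clamp is near (250,205) and its handle points left. Next I'll enlarge both views.

```bash
python3 - <<'E'
import cv2
a=cv2.imread('pics/top0.png')[150:280,205:385]; cv2.imwrite('pics/top0c.png',cv2.resize(a,(792,572),interpolation=cv2.INTER_CUBIC))
a=cv2.imread('pics/scene0.png')[225:360,235:415]; cv2.imwrite('pics/scene0c.png',cv2.resize(a,(792,594),interpolation=cv2.INTER_CUBIC))
E
```

```text
(no output)
```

View pics/top0c.png

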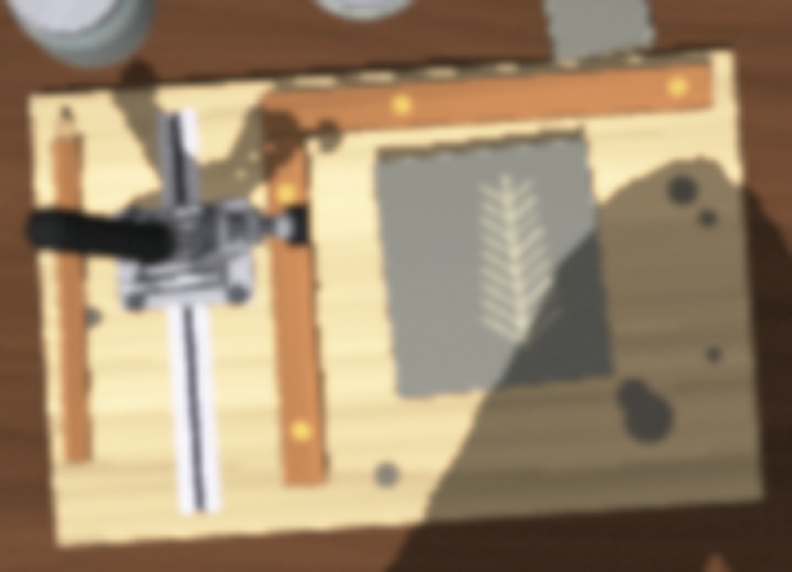

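View pics/scene0c.png

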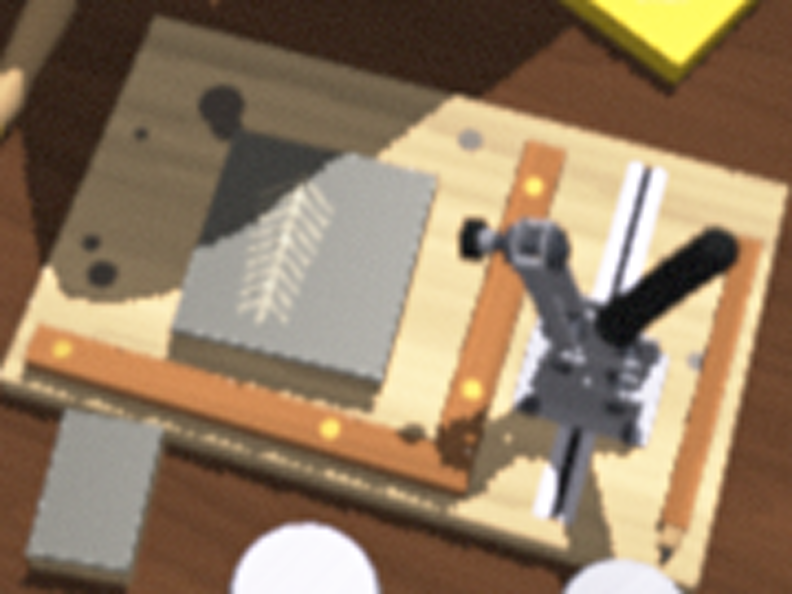

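The crops show the block askew by a few degrees relative to the fences, the foot above the left fence at crop (295,225), and the handle pointing up and left. I'll fit poses from the corners read off both crops.

```bash
cat > m.py <<'E'
from h import *
from scipy.optimize import least_squares
def un(p,o,s): return (np.array(p)+.5)/s-.5+np.array(o)
def fit(L,obs,x0):  # obs: list of (frame, model idx, pixel); pose x,y,yaw
    def T(x): 
        c,s=np.cos(x[2]),np.sin(x[2]); P=L.copy(); P[:,:2]=L[:,:2]@np.array([[c,s],[-s,c]])+x[:2]; return P
    def r(x):
        P=T(x); return np.concatenate([(proj(f,P[i])[0]-p) for f,i,p in obs])
    s=least_squares(r,x0,loss='soft_l1'); return s.x, r(s.x).round(1)
E
python3 - <<'E'
from m import *
ft,fs=grab('top'),grab('scene')
t=lambda x,y:un((x,y),(205,150),4.4); s=lambda x,y:un((x,y),(235,225),4.4)
# board top corners in fence corner frame: FL,FR,NR,NL
B=np.array([[30,140,.018e3],[30,-220,18],[-200,-220,18],[-200,140,18]])/1e3
B=np.vstack([B,np.array([[0,-208,32],[-178,0,32],[-178,-22+44,32]])/1e3])
ot=[(ft,i,t(*p)) for i,p in [(0,(30,93)),(1,(733,50)),(2,(764,497)),(3,(57,547)),(4,(712,107)),(5,(326,483)),(6,(284,485))]]
os_=[(fs,i,s(*p)) for i,p in [(0,(692,588)),(2,(155,15)),(3,(788,187))]]
K=np.array([[0,0,40],[0,-110,40],[-120,-110,40],[-120,0,40]])/1e3
kt=[(ft,i,t(*p)) for i,p in [(0,(378,160)),(1,(585,138)),(2,(612,373)),(3,(398,397))]]
ks=[(fs,i,s(*p)) for i,p in [(0,(378,382)),(1,(172,330)),(2,(240,130)),(3,(438,178))]]
for n,L,a,b in(('board',B,ot,os_),('block',K,kt,ks)):
    for o in(a,b,a+b): 
        x,r=fit(L,o,[.6,0,0]); print(n,x.round(4),np.degrees(x[2]).round(2),r)
        X=x
    if n=='board': C=X
c,s_=np.cos(C[2]),np.sin(C[2]); d=X[:2]-C[:2]
print('block rel fence',[c*d[0]+s_*d[1],-s_*d[0]+c*d[1]],np.degrees(X[2]-C[2]))
# clamp: points above board in fence frame
P=cloud(ft).reshape(-1,3); Q=cloud(fs).reshape(-1,3); M=np.array([[c,-s_],[s_,c]])
for nm,W in(('t',P),('s',Q)):
    W=W[np.isfinite(W).all(1)]; w=np.c_[(W[:,:2]-C[:2])@M,W[:,2]-.04]*1e3
    m=(w[:,0]>-180)&(w[:,0]<20)&(w[:,1]>-40)&(w[:,1]<150)&(w[:,2]>20)&(w[:,2]<200); w=w[m]
    for lo in range(20,160,15):
        k=w[(w[:,2]>=lo)&(w[:,2]<lo+15)]
        if len(k): print(nm,lo,len(k),np.percentile(k,[5,50,95],axis=0)[:,:2].round().tolist())
    k=(np.abs(w[:,2]-0)<99)
    z=W[:,2][(np.hypot(*(W[:,:2]-X[:2]-M@[-.06,-.055]).T)<.03)]; print('block top z',np.median(z))
E
```

```text
board [0.6939 0.0679 0.0894] 5.12 [ 0.1  0.6 -0.3 -0.1 -0.3  0.2  0.  -0.6  0.6 -0.4  0.1  0.1 -0.2  0.3]
board [0.6931 0.0691 0.0845] 4.84 [ 0.3  0.5 -0.3 -0.5 -0.  -0.2]
board [0.6938 0.0683 0.0885] 5.07 [-0.1  0.6 -0.4  0.  -0.6  0.4 -0.2 -0.6  0.5 -0.3 -0.1  0.1 -0.5  0.3
 -0.1  0.4 -1.2 -0.2 -0.8 -0.3]
block [0.6796 0.0332 0.1293] 7.41 [-1.5 -0.   1.  -0.3  0.6  0.3 -0.4  0.1]
block [0.6792 0.0373 0.1256] 7.2 [ 0.8  0.5 -0.9 -0.1 -0.4 -0.3  0.5 -0.1]
block [0.6794 0.0354 0.1293] 7.41 [-2.5  0.  -0.1 -0.2 -0.4  0.3 -1.4  0.1 -0.1  0.2 -1.8 -0.2 -1.4 -0.4
 -0.5 -0.4]
block rel fence [np.float64(-0.01726030716766823), np.float64(-0.03146470110536675)] 2.339680592175339
t 20 66 [[-75.0, 47.0], [-64.0, 60.0], [-42.0, 77.0]]
t 35 64 [[-76.0, 44.0], [-61.0, 53.0], [-39.0, 62.0]]
t 50 44 [[-69.0, 47.0], [-63.0, 64.0], [-48.0, 73.0]]
t 65 43 [[-70.0, 41.0], [-60.0, 68.0], [-49.0, 74.0]]
t 80 45 [[-70.0, 29.0], [-61.0, 72.0], [-49.0, 78.0]]
t 95 157 [[-68.0, -7.0], [-59.0, 16.0], [-49.0, 80.0]]
t 110 157 [[-68.0, 13.0], [-58.0, 32.0], [-48.0, 86.0]]
t 125 43 [[-67.0, 84.0], [-58.0, 88.0], [-50.0, 94.0]]
t 140 66 [[-68.0, 90.0], [-60.0, 96.0], [-49.0, 111.0]]
t 155 54 [[-65.0, 96.0], [-58.0, 102.0], [-52.0, 109.0]]
block top z 0.040640681501282784
s 20 137 [[-68.0, 46.0], [-49.0, 62.0], [-39.0, 80.0]]
s 35 84 [[-74.0, 44.0], [-48.0, 53.0], [-41.0, 68.0]]
s 50 89 [[-68.0, 41.0], [-51.0, 63.0], [-47.0, 80.0]]
s 65 80 [[-68.0, 36.0], [-49.0, 68.0], [-46.0, 84.0]]
s 80 72 [[-61.0, 18.0], [-49.0, 73.0], [-47.0, 88.0]]
s 95 207 [[-67.0, -4.0], [-54.0, 23.0], [-47.0, 88.0]]
s 110 141 [[-67.0, 18.0], [-55.0, 38.0], [-48.0, 95.0]]
s 125 49 [[-59.0, 87.0], [-51.0, 94.0], [-49.0, 105.0]]
s 140 78 [[-63.0, 92.0], [-52.0, 100.0], [-49.0, 113.0]]
s 155 48 [[-64.0, 99.0], [-58.0, 106.0], [-51.0, 112.0]]
block top z 0.039591170717770775
```

```bash
cat > g.py <<'E'
from h import *
C=np.array([.6938,.0683]); PSI=.0885   # fence corner, yaw
c,s=np.cos(PSI),np.sin(PSI); F=np.array([[c,-s],[s,c]])
def tip_now():  # measured fingertip point in fence frame, mm (z above board)
    S=get_state(); R=Rn.from_euler('xyz',S['ee_rot']).as_matrix(); p=S['eef_pos']+R@[0,0,.178]
    a=F.T@(p[:2]-C)*1e3; return np.r_[a,(p[2]-.018)*1e3],R,S
def rel(x,y,z,yaw): # fence-frame tip target mm, yaw of tool rel fence in deg -> row
    _,R,S=tip_now(); p=np.r_[C+F@[x/1e3,y/1e3],.018+z/1e3+.178]
    Rt=Rn.from_euler('xyz',[np.pi,0,PSI+np.radians(yaw)]).as_matrix()
    return np.r_[R.T@(p-S['eef_pos'])*1e3,np.degrees(Rn.from_matrix(R.T@Rt).as_rotvec())].round(1)
E
python3 -c "
from g import *
print(tip_now()[0]);print(rel(-168,-91,120,90));print(rel(-168,-91,9,90))"
```

```text
[-527.42652846 -659.73350674  208.06687204]
[ 4.602e+02  4.909e+02  8.850e+01 -0.000e+00 -1.000e-01  1.460e+01]
[ 4.601e+02  4.909e+02  1.995e+02 -0.000e+00 -1.000e-01  1.460e+01]
```

{"op": "drive_tool", "data": {"moves": [[20,21,0,0,0,1,0],[60,64,0,0,0,2,0],[102,109,0,0,0,3,0],[144,154,0,0,0,5,0],[186,199,0,0,0,6,0],[228,244,0,0,0,8,0],[270,289,0,0,0,9,0],[312,334,10,0,0,11,0],[354,378,30,0,0,12,0],[396,423,50,0,0,14,0],[436,466,70,0,0,14.6,0],[460,491,88,0,0,14.6,0]]}}

```text
t: 1.7
eef_pos: [0.5355, -0.035, 0.3161]
ee_rot: [3.141, -0.0, 1.66]
force: [0.3, -0.9, 1.2]
width: 0.0437
```

```bash
python3 -c "
from g import *
print(tip_now()[0], get_state()['ee_rot'],get_state()['force'],get_state()['width']);print(rel(-168,-91,9,90))"
```

```text
[-166.68739989  -88.90133844  120.07612386] [ 3.14114129e+00 -6.42657175e-05  1.66034987e+00] [ 0.27729026 -0.87179884  1.15125549] 0.043699702757149184
[-2.100e+00 -1.300e+00  1.111e+02  0.000e+00 -0.000e+00  1.000e-01]
```

{"op": "drive_tool", "data": {"moves": [[0,0,30,0,0,0,0],[-2,0,65,0,0,0,0],[-2,0,95,0,0,0,0],[-2,0,110,0,0,0,0],[-2,6,111,0,0,0,0],[-2,12,111,0,0,0,0],[-2,16,111,0,0,0,0],[-2,20,111,0,0,0,0],[-2,24,111,0,0,0,0],[-2,27,111,0,0,0,0],[-2,30,111,0,0,0,0],[-2,32,111,0,0,0,0]]}}

```text
t: 3.2
eef_pos: [0.5667, -0.0367, 0.2056]
ee_rot: [-3.141, 0.0, 1.659]
force: [-2.7, 0.1, 1.4]
width: 0.0435
```

```bash
python3 -c "
from g import *
S=get_state();print(tip_now()[0], F.T@S['force'][:2],S['force'][2],S['moment'])
f=grab('top');a=f['img'][150:280,205:385,::-1];cv2.imwrite('pics/t1.png',cv2.resize(a,(792,572),interpolation=cv2.INTER_CUBIC))
f=grab('scene');a=f['img'][225:360,235:415,::-1];cv2.imwrite('pics/s1.png',cv2.resize(a,(792,594),interpolation=cv2.INTER_CUBIC))"
```

```text
[-135.9865416   -93.40932356    9.60810753] [-2.6811324   0.30392714] 1.40972208562237 [-0.09764783  1.10442476  0.04802979]
```

View pics/s1.png

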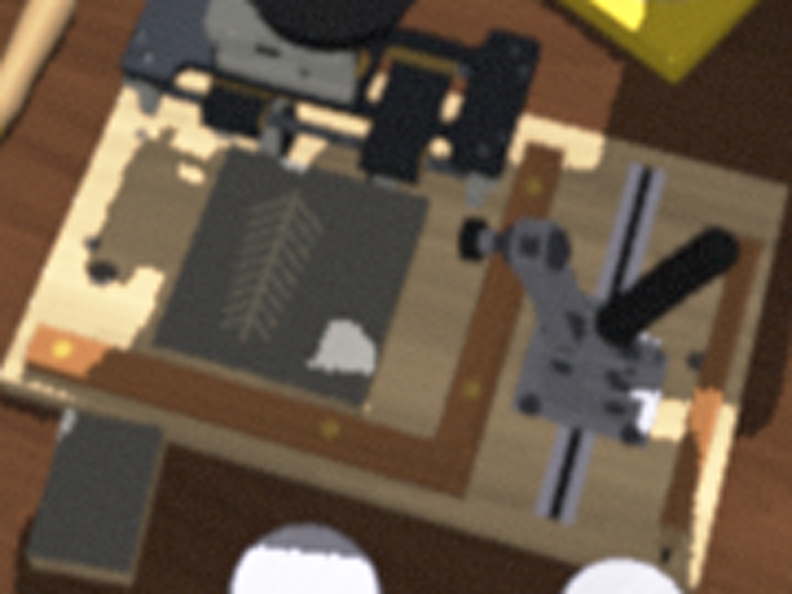

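The block has slid most of the way to the far fence, with its far edge at crop (155–365, 345–408) nearly touching. I'll advance gently.

{"op": "drive_tool", "data": {"moves": [[0,2,0,0,0,0,0],[0,4,0,0,0,0,0],[0,5,0,0,0,0,0],[0,6,0,0,0,0,0],[0,6,0,0,0,0,0]]}}

```text
t: 3.92
eef_pos: [0.5711, -0.0363, 0.2053]
ee_rot: [-3.137, 0.0, 1.658]
force: [-10.1, 1.6, 7.4]
width: 0.0439
```

{"op": "drive_tool", "data": {"moves": [[0,-6,0,0,0,0,0],[0,-10,-20,0,0,0,0],[-10,-10,-60,0,0,0,0],[-40,-8,-90,0,0,-10,0],[-70,0,-90,0,0,-20,0],[-80,15,-90,0,0,-30,0],[-80,30,-90,0,0,-40,0],[-80,45,-90,0,0,-50,0],[-80,60,-90,0,0,-60,0],[-80,70,-90,0,0,-70,0],[-80,71,-90,0,0,-80,0],[-80,71,-90,0,0,-90,0]]}}

```text
t: 5.42
eef_pos: [0.6511, -0.1094, 0.2956]
ee_rot: [-3.141, 0.001, -3.048]
force: [0.6, 0.1, 0.0]
width: 0.0438
```

```bash
python3 -c "
from g import *
S=get_state();print(tip_now()[0], S['ee_rot'],S['q'],S['force']);print(rel(-65,-165,9,180))"
```

```text
[ -57.98131038 -173.28072391   99.62400335] [-3.14149023e+00  1.49482722e-03 -3.04773474e+00] [ 1.28283826e-01  4.16283483e-01 -1.62229968e-01  1.83891285e-04
 -9.90792468e-01 -3.45266490e-02] [0.55148972 0.13340308 0.02595274]
[ 6.8  8.3 90.6 -0.   0.1  0.3]
```

{"op": "drive_tool", "data": {"moves": [[2,2,30,0,0,0,0],[3,4,65,0,0,0,0],[3,5,85,0,0,0.3,0],[3,8,90,0,0,0.3,0],[3,14,90,0,0,0.3,0],[3,20,90,0,0,0.3,0],[3,25,90,0,0,0.3,0],[3,30,90,0,0,0.3,0],[3,35,90,0,0,0.3,0],[3,39,90,0,0,0.3,0],[3,43,90,0,0,0.3,0],[3,46,90,0,0,0.3,0]]}}

```text
t: 6.92
eef_pos: [0.6435, -0.0637, 0.2057]
ee_rot: [3.142, 0.0, -3.059]
force: [0.8, -2.8, 2.9]
width: 0.0438
```

```bash
python3 -c "
from g import *
S=get_state();print(tip_now()[0], F.T@S['force'][:2],S['force'][2],S['moment'])
f=grab('scene');a=f['img'][225:360,235:415,::-1];cv2.imwrite('pics/s2.png',cv2.resize(a,(792,594),interpolation=cv2.INTER_CUBIC))"
```

```text
[ -61.74028103 -127.02791266    9.65766356] [ 0.57303705 -2.8670796 ] 2.9182024034768785 [-1.0419363  -0.00988079 -0.0150025 ]
```

View pics/s2.png

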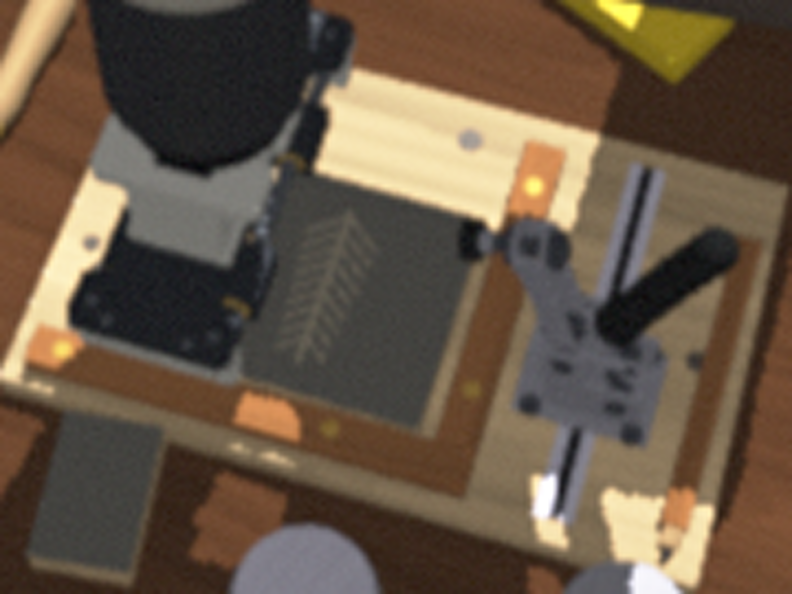

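The block is square to the far fence. A narrow gap to the left fence remains at crop (430,420)–(475,265), so I'll push on gently.

{"op": "drive_tool", "data": {"moves": [[0,3,0,0,0,0,0],[0,5,0,0,0,0,0],[0,7,0,0,0,0,0],[0,8,0,0,0,0,0],[0,9,0,0,0,0,0],[0,9,0,0,0,0,0]]}}

```text
t: 7.72
eef_pos: [0.643, -0.0558, 0.2057]
ee_rot: [-3.14, 0.0, -3.058]
force: [2.4, -8.1, -0.3]
width: 0.0437
```

{"op": "drive_tool", "data": {"moves": [[0,1,0,0,0,0,0],[0,2,0,0,0,0,0],[0,2,0,0,0,0,0]]}}

```text
t: 8.1
eef_pos: [0.6431, -0.0552, 0.2061]
ee_rot: [-3.139, 0.0, -3.058]
force: [3.7, -16.8, 1.0]
width: 0.0436
```

```bash
python3 -c "
from g import *
S=get_state();print(tip_now()[0], F.T@S['force'][:2],S['force'][2])
print(rel(-60,-175,9,180),rel(-60,-175,99,180))"
```

```text
[ -61.34867847 -119.07815959   10.09094043] [  2.213763   -17.05675239] 1.0013730301933315
[ -1.7 -56.5   1.3  -0.2   0.   -0.3] [ -1.7 -56.7 -88.7  -0.2   0.   -0.3]
```

{"op": "drive_tool", "data": {"moves": [[0,-6,0,0,0,0,0],[0,-20,0,0,0,0,0],[0,-30,-25,0,0,0,0],[0,-50,-75,0,0,0,0],[0,-90,-130,0,0,0,0],[0,-130,-160,0,0,0,0],[0,-150,-160,0,0,0,0]]}}

```text
t: 8.98
eef_pos: [0.6554, -0.2048, 0.3693]
ee_rot: [-3.141, 0.006, -3.06]
force: [-0.5, 0.2, -0.9]
width: 0.0438
```

```bash
python3 -c "
from g import *
print(tip_now()[0])
f=grab('top');a=f['img'][150:280,205:385,::-1];cv2.imwrite('pics/t3.png',cv2.resize(a,(792,572),interpolation=cv2.INTER_CUBIC))
f=grab('scene');a=f['img'][225:360,235:415,::-1];cv2.imwrite('pics/s3.png',cv2.resize(a,(792,594),interpolation=cv2.INTER_CUBIC))"
```

```text
[ -61.33238719 -268.81460026  173.31601332]
```

View pics/t3.png

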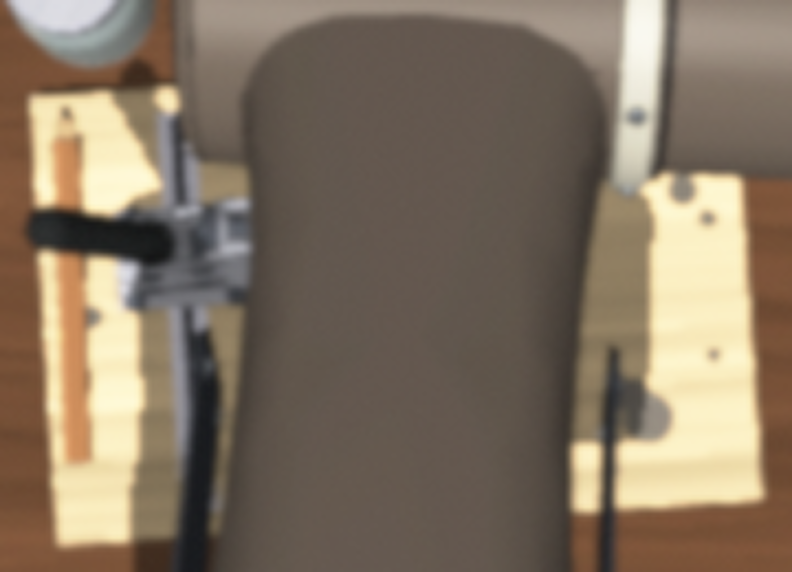

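View pics/s3.png

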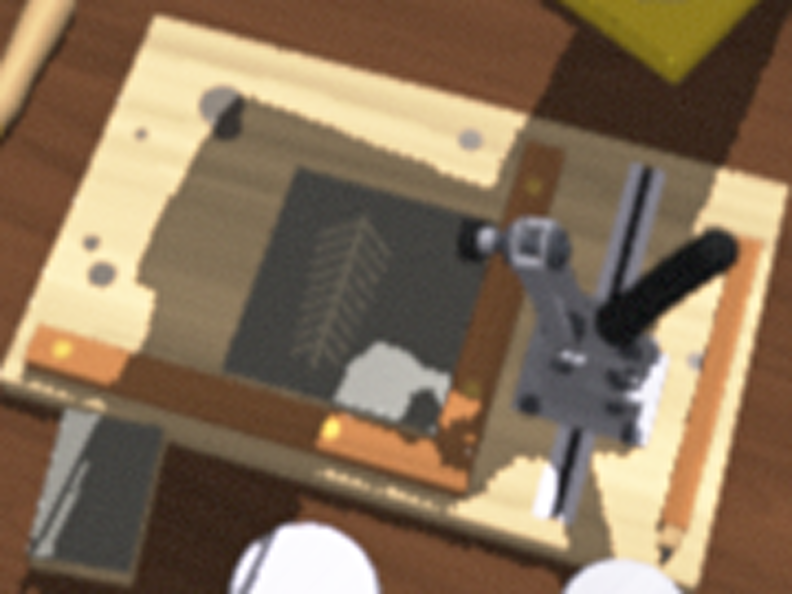

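The top view is hidden by the arm. The scene view shows the block in the corner, with visible top corners at about (437,432), (225,370) and (300,168). I'll compare them with the predicted home pose.

```bash
python3 -c "
from g import *
f=grab('scene')
K=np.array([[0,0],[0,-110],[-120,-110],[-120,0]])/1e3
for d in((0,0),(-.004,0)):
  P=np.c_[(K+d)@F.T+C,np.full(4,.04)]; print(((proj(f,P)-[235,225]+.5)*4.4-.5).round())
for z in (230,150):print(rel(-60,60,z,180))
"
```

```text
[[429. 433.]
 [215. 369.]
 [291. 166.]
 [495. 223.]]
[[432. 425.]
 [218. 362.]
 [294. 160.]
 [497. 217.]]
[-6.000e-01  3.272e+02 -6.120e+01  1.000e-01 -1.000e-01 -4.000e-01]
[-8.000e-01  3.272e+02  1.880e+01  1.000e-01 -1.000e-01 -4.000e-01]
```

{"op": "drive_tool", "data": {"moves": [[0,15,-20,0,0,0,1],[0,55,-50,0,0,0,1],[-1,100,-61,0,0,0,1],[-1,145,-61,0,0,0,1],[-1,190,-61,0,0,0,1],[-1,235,-61,0,0,0,1],[-1,275,-61,0,0,0,1],[-1,307,-61,0,0,0,1],[-1,324,-61,0,0,0,1],[-1,325,-61,0,0,0,1],[-1,325,-61,0,0,0,1]]}}

```text
t: 10.5
eef_pos: [0.6289, 0.1215, 0.4268]
ee_rot: [-3.142, -0.0, -3.058]
force: [-0.2, 0.1, -0.0]
width: 0.0006
```

```bash
python3 -c "
from g import *
S=get_state();print(tip_now()[0],S['ee_rot'],S['width'],S['q'])
r=rel(-59,60,150,180);print(r)
f=grab('scene');a=f['img'][200:360,225:425,::-1];cv2.imwrite('pics/s4.png',cv2.resize(a,(750,600),interpolation=cv2.INTER_CUBIC))
# E-path: tip centre for joint values, s=115, press 1mm in
t0=tip_now()[0]
for q in np.arange(0,1.31,.1):
  th=1.25-q; e=np.array([np.cos(th),np.sin(th)]); n=np.array([-np.sin(th),np.cos(th)])
  p=np.array([81,22])+115*e+36*n; y,z=p[0]-9.5,p[1]; print(q.round(2),y.round(),z.round(),'shift y,z',(y-t0[1]).round(),(t0[2]-z).round())
"
```

```text
[-59.99107659  58.69216256 230.81452258] [-3.14150982e+00 -8.23698010e-05 -3.05844109e+00] 0.000596473373204633 [ 4.94952182e-01  2.89886496e-01 -3.62978140e-02  4.53278545e-05
 -1.24472066e+00 -4.11815135e-01]
[-1.   1.3 80.8 -0.  -0.  -0.3]
0.0 74.0 142.0 shift y,z 15.0 88.0
0.1 86.0 142.0 shift y,z 27.0 89.0
0.2 97.0 140.0 shift y,z 39.0 91.0
0.3 109.0 136.0 shift y,z 51.0 94.0
0.4 120.0 132.0 shift y,z 62.0 99.0
0.5 131.0 127.0 shift y,z 73.0 104.0
0.6 141.0 120.0 shift y,z 83.0 111.0
0.7 151.0 113.0 shift y,z 92.0 118.0
0.8 159.0 104.0 shift y,z 101.0 126.0
0.9 167.0 95.0 shift y,z 109.0 136.0
1.0 174.0 85.0 shift y,z 116.0 145.0
1.1 180.0 75.0 shift y,z 122.0 156.0
1.2 185.0 64.0 shift y,z 126.0 167.0
1.3 188.0 52.0 shift y,z 130.0 179.0
```

View pics/s4.png

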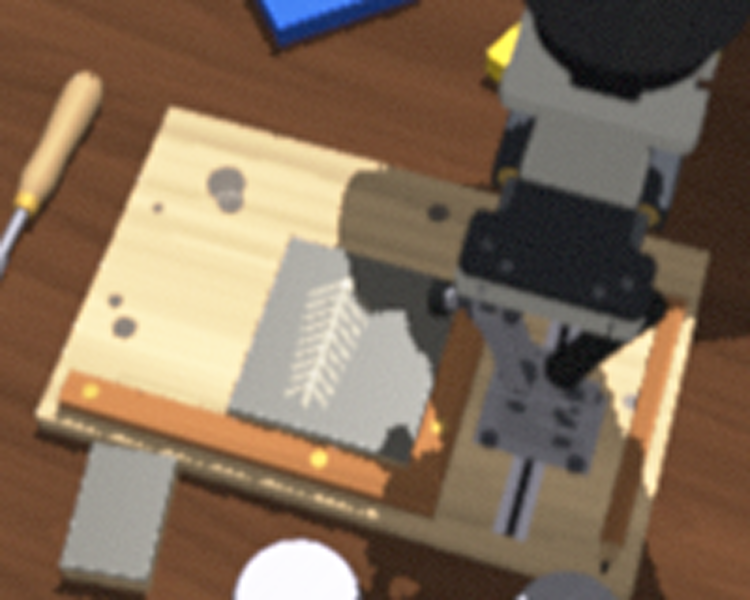

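The gripper is above the clamp and the block sits in the corner. Next it descends between the arm and the handle, then pushes.

{"op": "drive_tool", "data": {"moves": [[-1,0,30,0,0,0,1],[-1,0,65,0,0,0,1],[-1,1,86,0,0,0,1],[-1,6,88,0,0,0,1],[-1,15,88,0,0,0,1],[-1,27,89,0,0,0,1],[-1,39,91,0,0,0,1],[-1,51,94,0,0,0,1],[-1,62,99,0,0,0,1],[-1,73,104,0,0,0,1],[-1,78,107,0,0,0,1],[-1,78,107,0,0,0,1]]}}

```text
t: 12.05
eef_pos: [0.6235, 0.1996, 0.319]
ee_rot: [-3.141, -0.001, -3.058]
force: [-0.3, -0.0, 0.0]
width: 0.0004
```

```bash
python3 -c "
from g import *
S=get_state();print(tip_now()[0], F.T@S['force'][:2],S['force'][2])
f=grab('scene');a=f['img'][200:360,225:425,::-1];cv2.imwrite('pics/s5.png',cv2.resize(a,(750,600),interpolation=cv2.INTER_CUBIC))"
```

```text
[-58.62719942 136.91288026 123.03655012] [-0.35189462 -0.00986581] 0.007259658290859221
```

View pics/s5.png

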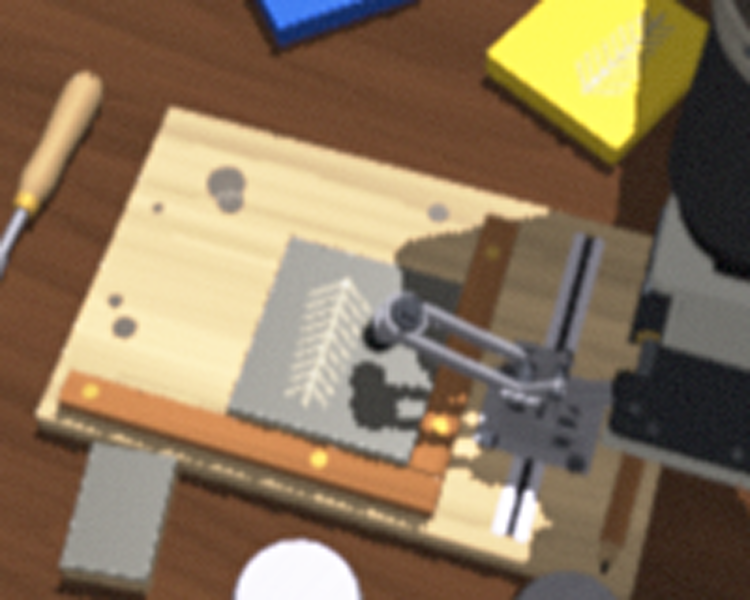

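The arm has swung over the block, with the foot at crop (380,330). I'll continue to lock.

{"op": "drive_tool", "data": {"moves": [[0,7,5,0,0,0,1],[0,14,11,0,0,0,1],[0,23,19,0,0,0,1],[0,31,29,0,0,0,1],[0,35,34,0,0,0,1],[0,38,39,0,0,0,1],[0,41,44,0,0,0,1],[0,44,50,0,0,0,1],[0,46,55,0,0,0,1],[0,48,60,0,0,0,1],[0,49,64,0,0,0,1],[0,49,65,0,0,0,1]]}}

```text
t: 13.6
eef_pos: [0.6196, 0.2482, 0.2555]
ee_rot: [-3.141, 0.0, -3.058]
force: [-4.4, -0.6, 11.5]
width: 0.0005
```

```bash
python3 -c "
from g import *
S=get_state();print(tip_now()[0], F.T@S['force'][:2],S['force'][2])
"
```

```text
[-57.95126184 185.65728185  59.46873127] [-4.46828554 -0.22496079] 11.464163756213873
```

It has reached the stop: 11 N at z = 59 mm, the locked level. I'll lift off and check.

{"op": "drive_tool", "data": {"moves": [[0,0,-10,0,0,0,1],[0,0,-40,0,0,0,1],[0,0,-90,0,0,0,1],[0,0,-140,0,0,0,1],[0,0,-165,0,0,0,1],[0,0,-165,0,0,0,1],[0,0,-165,0,0,0,1]]}}

```text
t: 14.48
eef_pos: [0.6193, 0.248, 0.4192]
ee_rot: [3.141, -0.001, -3.059]
force: [-0.1, 0.0, -1.2]
width: 0.0003
```

```bash
python3 -c "
from g import *
S=get_state();print(tip_now()[0], S['force'],S['qd'].round(3))
f=grab('scene');a=f['img'][200:360,225:425,::-1];cv2.imwrite('pics/s6.png',cv2.resize(a,(750,600),interpolation=cv2.INTER_CUBIC))
w=cloud(f).reshape(-1,3);w=np.c_[(w[:,:2]-C)@F,w[:,2]-.018]*1e3
k=w[(abs(w[:,0]+59)<10)&(w[:,1]>130)&(w[:,1]<240)&(w[:,2]>25)&(w[:,2]<150)];print('grip',len(k),np.percentile(k,[5,50,95],axis=0).round())
k=w[(abs(w[:,0]+59)<12)&(w[:,1]>-45)&(w[:,1]<-15)&(w[:,2]>15)&(w[:,2]<120)];print('foot',len(k),np.percentile(k,[5,50,95],axis=0).round())"
```

```text
[-58.44530227 185.5671019  223.20138456] [-0.1212585   0.04134173 -1.1783572 ] [ 0.001  0.015 -0.013 -0.001  0.001  0.003]
grip 485 [[-66. 136.  49.]
 [-55. 186.  56.]
 [-49. 233.  60.]]
foot 204 [[-67. -43.  20.]
 [-54. -27.  60.]
 [-48. -16.  71.]]
```

View pics/s6.png

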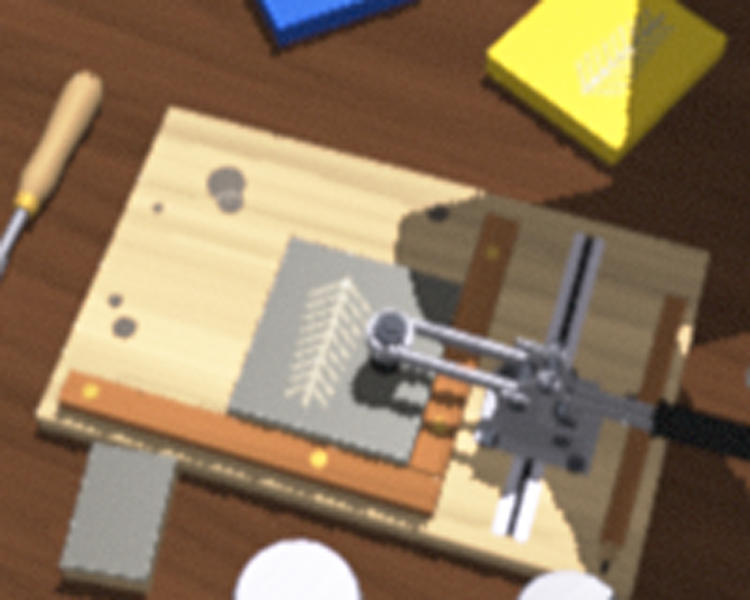

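The grip is level, with its top at a constant 56–60 mm above the board. The foot is on the block, and the block sits flush in the corner. Handing in.

```bash
python3 -c "
from station import *
print(job_done())"
```

```text
the job is handed in; nothing more can be done
None
```

The lino block is in the fence corner and the toggle clamp is locked on it. I handed the job in at about 14.5 s; the hand-in reports no verdict.

- **Sliding the block:** I pushed it with two half-open fingertips, first to the far fence (about 10 N at the stop), then to the left fence (about 17 N at the stop).
- **Locking the clamp:** With closed fingertips I pushed the handle over and down to its stop (11.5 N at the locked height), then lifted clear.

**Last checks:**
- **Handle:** The depth image shows the grip level, its top about 60 mm above the board. The geometry predicts 59 mm for locked.
- **Foot:** It sits on the block about 27 mm in from the left fence, against 29 mm expected. I could not measure its pressing force directly.
- **Block:** In the scene picture it looks flush with both fences and parallel to them. The corners I read off before clamping fell about 2 image pixels to one side of the predicted home pose. Most of that matches a bias already seen in the first fit, so I put the block within about 1–2 mm of home. The arm hid the block from the top camera, so I had no second view to confirm this.
- **Robot and bystanders:** The arm was clear of everything, with wrist force near zero. The gouge, offcut and pencil showed no movement where visible. I did not re-check the other bystanders at the end.

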